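# Test the return of a repaired crane joystick

### The arm

A 7-joint arm with a two-finger parallel gripper is mounted at the origin on a cart in front of the work surface, level with it; the furniture and walls round the work are solid. World frame = base frame: x ahead of the robot, y to its left, z up, the work surface at z = 0. Lengths are in m, angles in rad, forces in N, time in s.
With the tool pointing down it reaches from about 0.4 to 0.85 m from the base axis. Payload 10.4 kg.
Tool frame: the origin (TCP) lies at the very end of the fingers, on their centre line; the grasp point (between the pads) lies 19 mm behind it; x points along the fingers, z is the direction in which the jaws open and shut, and the axes are right-handed (so a half turn about x gives the same grasp; the last joint's range is limited). The gripper opens to 85 mm and grips with 20 to 120 N. Pads are 22 mm wide; open, the fingers measure 114 mm over their backs; the gripper's body (76 mm by 85 mm) begins 54 mm behind the grasp point. The pads swing forward as they close: fully open they stand 13 mm farther back than shut.
Start: joints at [1.085, 0.332, -0.065, 1.46, 0.022, 1.35, -0.088], TCP at [0.279, -0.559, 0.231] pointing down, gripper open.
Joint ranges: [-2.6, 2.6], [-0.5, 2.12], [-1.47, 1.34], [0.16, 2.42], [-1.27, 4.41], [0.06, 2.06], [-2.6, 2.6]. Speed limits (rad/s): [2.22, 2.22, 2.79, 2.79, 3.14, 3.14, 3.14].

### API

Orientations are given as a unit quaternion [x, y, z, w].
In Python, from workcell import readout, camera, manip gives the robot as it stands.
- The arm moves only by the shell command python3 -m inch 'ROWS' [FORCE]. ROWS is JSON, a list of rows, each a list of 3 entries, a list of its own where there are three numbers: the turn, a rotation vector about the tool's x, y, z in degrees, then the shift along the tool's x, y, z in mm, then the closure, from 0 (fully open) to 1 (shut). In form: [[[wx, wy, wz], [dx, dy, dz], hand], ...]. A call has 1 to 10 rows; each row is the pose to reach, as a shift and turn from the pose measured when the call began, along the tool's axes at that moment; what a row does not reach only later rows make up. A row lasts 1/8 s, in which the tool goes at most 62.5 mm and 10.7 degrees, less where a joint would pass 70% of its speed; a pose out of reach is approached as far as the arm can. A call with a gripper value outside its range is refused whole. The fingers move at their own pace and stop on an object; FORCE is the grip in N (left out, the last holds). Time passes only in rows, so rows that repeat a pose let the fingers close. It gives the time, the measured TCP pose, the force and the opening at its end, in the units of the state.
- readout.get_obs(): the state, without advancing time (a new reading comes with each control period).
- camera(name): name is "scene" or "top" or "wrist"; returns a dict with "pixels" (480x640x3 uint8, red, green, blue), "range_z" (480x640 float32, m along the optical axis (not along the pixel's ray), 0 where there is no reading), "intrinsics" (3x3 intrinsics, pixels), "dist" ([k1, k2, p1, p2, k3] as OpenCV has them; the pictures are not rectified), "extrinsics" (4x4, takes a point from world to camera coordinates); the wrist camera has in their place "T_tool_cam" (4x4, takes a point from camera to tool coordinates, whose origin is the TCP and whose axes are the tool frame's). Camera axes: x right, y down, z forward; pixel columns grow to the right and rows downward; lengths in m; the calibration is good to about 2 mm. A picture is of the moment at which its call begins: read the wrist's pose just before it.
- manip.hand_in(): hands the job in, once; it reports no verdict.
The state is a dict: "clock": time; "joint_pos": joint angles; "joint_velocities": joint speeds; "tau": joint torques, N m; "position": TCP position; "ee_rot": TCP orientation; "ft_force": force on the tool from outside, world axes, zero at the start; "torque": the same for the moment, N m; "grip_width": opening from 0.0 (shut) to 1.0 (fully open).
Only numpy, scipy, OpenCV 4.12 (cv2) and the standard library are available. Lean on these libraries where they do the work, as an engineer would, in place of code of your own. Each camera call takes 0.05 s, during which the arm holds its last target.

### The job

The crane joystick with the ball knob has just been repaired and its centring has to be tested. Tilt its stick about 20 degrees straight towards the round push-button on its own box, hold it there for two seconds, then let go of it so that it stands upright again. Do not tilt it any other way, and leave the straight-handled stick on the other box alone.

Things in the scene. Friction and masses are not known exactly. Their poses are not given: they have to be found in the camera images.
- ball_box: Grey joystick box, 106 x 76 x 55 mm, fixed to the bench, carrying the stick with the ball knob. Origin on the bench (z = 0) vertically below the stick's pivot; z up; x points from the stick to the round push-button, 44 mm away on the box top and 12 mm proud (it does not move). The box reaches from x = -44 to +62 mm, and 38 mm to either side in y.
- ball_pivot (a point): Pivot of the ball-knob stick, 55 mm above the bench; axes as the box. The stick tilts every way, up to 26 degrees along x and y. Springs hold it upright: about 4 N at the ball holds it at 20 degrees; let go, it returns by itself. A ribbed rubber boot 48 mm wide covers it up to 43 mm above the pivot; above that a 10 mm steel stem, with a 16 mm collar under the ball.
- ball_knob (a point): Centre of the black ball knob, 36 mm in diameter, on top of the stick, 90 mm above its pivot (145 mm above the bench when upright). Its z axis runs along the stick, x axis towards the push-button when upright. At 20 degrees the ball has moved 31 mm sideways and 5 mm down.
- bar_knob (a point): The other stick, on a like box with its own push-button: a straight upright black handle, 26 mm in diameter and 70 mm long, top 170 mm above the bench. The point lies on its axis, 90 mm above its pivot (145 mm above the bench); z axis along the stick. It is also sprung upright; leave it alone.
Not all that is in view belongs to the job. What is shaped like the part that bears bar_knob but red is not meant.

How it is judged:
On the way:
1. the ball-knob stick is tilted towards its push-button (ball at least 21 mm, about 13.5 degrees, that way and at most 15 mm to either side) and held there for 1.5 s (x of ball_knob in the frame of ball_box above 0.021 m and y of ball_knob in the frame of ball_box between -0.015 and 0.015 m), for 1.5 s.
At the end, for the whole second after the job is handed in: the ball-knob stick stands upright again, released, its ball within 10 mm of the centre; the straight-handled stick stands upright (within 7 degrees) (horizontal distance between ball_knob and ball_box below 0.01 m and angle between bar_knob's own z axis and vertical below 0.12 rad); the robot touches nothing.
It fails at once if the ball-knob stick is tilted away from its push-button (ball more than 22 mm) (x of ball_knob in the frame of ball_box below -0.022 m).
It fails at once if the ball-knob stick is tilted sideways (ball more than 22 mm) (y of ball_knob in the frame of ball_box above 0.022 m or y of ball_knob in the frame of ball_box below -0.022 m).
It fails at once if the straight-handled stick is tilted by more than 10 degrees (angle between bar_knob's own z axis and vertical above 0.175 rad).
It also fails if it takes over 32 s, if anything falls off the work surface, if the arm or the gripper's body presses on something with over 40 N, if the wrist force passes 120 N, or if a joint passes its speed limit or range.

## Working session

There is one attempt and no reset: what is moved stays moved. The work goes in short steps, Python scripts to look and compute and a shell command to move; the robot and the scene stay as the last step left them, time stands still between calls to the robot, and variables do not carry over. Pictures are saved under pics/ and viewed, and the job is handed in when it is done.

```bash
ls; mkdir -p pics; python3 - <<'E'
from workcell import readout, camera
import cv2,numpy as np
o=readout.get_obs()
for k in("clock","position","ee_rot","ft_force","grip_width"):print(k,o[k])
for n in("scene","top"):
    c=camera(n); cv2.imwrite(f"pics/{n}0.png",c["pixels"][:,:,::-1])
    np.savez(f"{n}0.npz",**c); print(n,c["intrinsics"],c["dist"],c["extrinsics"])
E
```

```text
pics
clock 0.0
position [ 0.27886757 -0.55891781  0.23054584]
ee_rot [ 0.37224577  0.60176224 -0.37175795  0.60092538]
ft_force [ 0.05401934  0.36555366 -0.6972409 ]
grip_width 0.9987154973108318
scene [[452.6739157    0.         310.45571786]
 [  0.         452.6739157  237.93376669]
 [  0.           0.           1.        ]] [-0.03372917  0.          0.          0.          0.        ] [[-0.74796224 -0.66340272  0.02119718  0.44650172]
 [-0.28142258  0.2880468  -0.91533074  0.22943921]
 [ 0.60112712 -0.6905982  -0.40214464  0.90721938]
 [ 0.          0.          0.          1.        ]]
top [[513.19371207   0.         316.01923691]
 [  0.         513.19371207 233.38914745]
 [  0.           0.           1.        ]] [-0.07621223  0.          0.          0.          0.        ] [[ 0.00340071 -0.99999059 -0.0026928   0.08656541]
 [-0.99825521 -0.00323605 -0.05895824  0.51893673]
 [ 0.05894897  0.0028886  -0.99825682  1.13503074]
 [ 0.          0.          0.          1.        ]]
```

View pics/scene0.png

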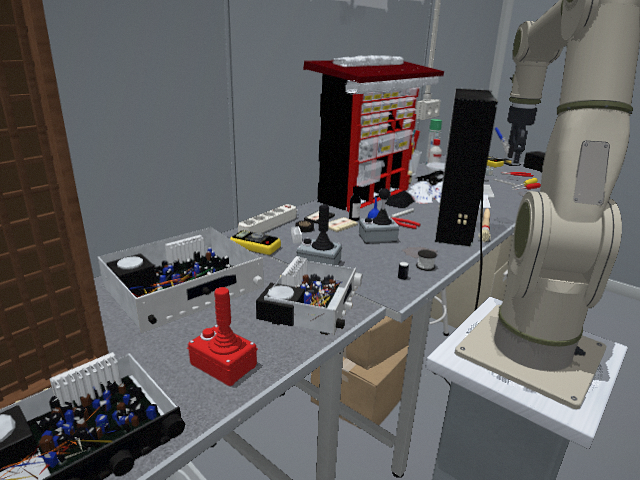

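View pics/top0.png

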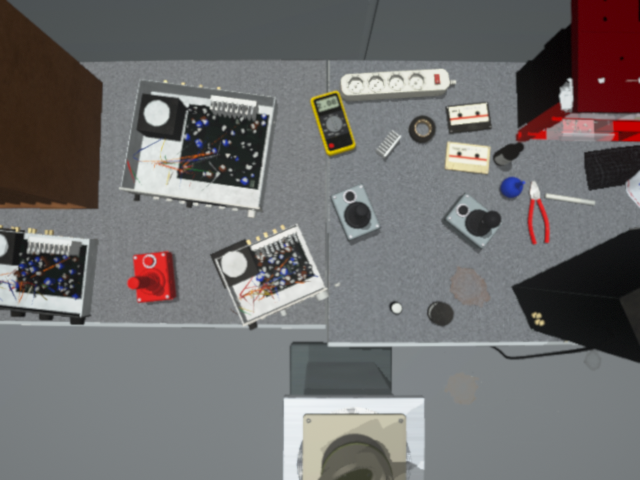

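```bash
python3 - <<'E'
import cv2,numpy as np
s=cv2.imread("pics/scene0.png")[180:280,280:420]; t=cv2.imread("pics/top0.png")[170:260,320:510]
a=cv2.resize(s,(560,400)+() ,interpolation=cv2.INTER_CUBIC)
cv2.imwrite("pics/crop_s.png",cv2.resize(s,(784,560),interpolation=cv2.INTER_CUBIC)); cv2.imwrite("pics/crop_t.png",cv2.resize(t,None,fx=4,fy=4,interpolation=cv2.INTER_CUBIC))
E
```

```text
(no output)
```

View pics/crop_s.png

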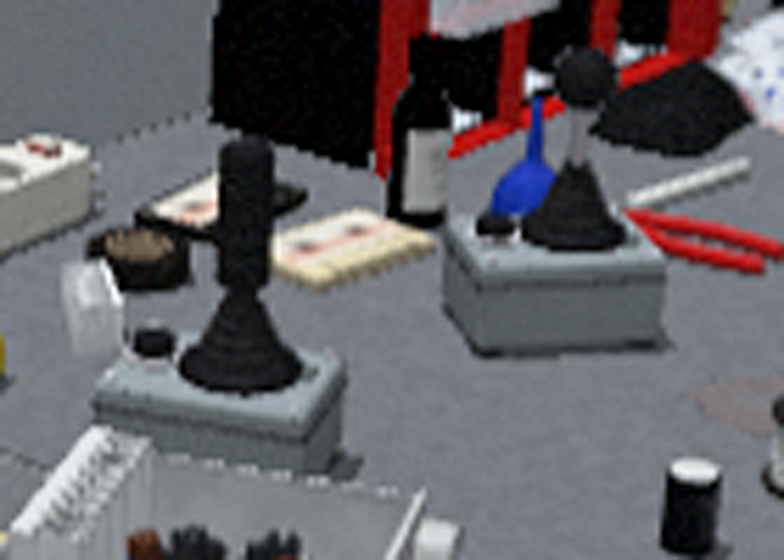

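View pics/crop_t.png

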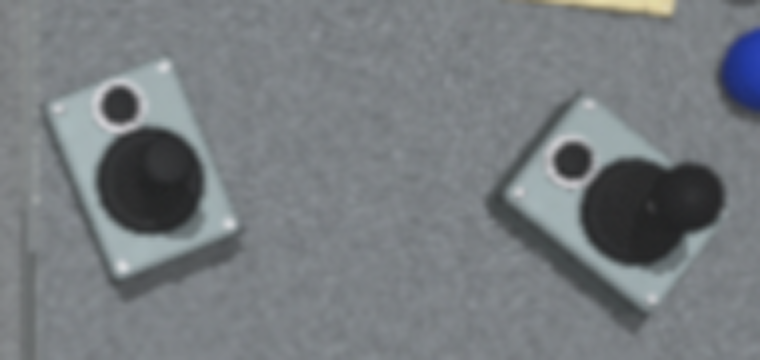

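Candidates: left grey box, top (357,213) / scene (322,235), carries a straight handle, so it is the other one. Right grey box, top (472,220) / scene (380,225), carries a ball on a steel stem and fits the description. Red stick at top (152,275) is not meant. The crops confirm the ball (scene ~(384,194), top ~(492,219)), with its button at top ~(463,210).

```bash
cat > h.py <<'E'
import cv2,numpy as np
def ray(c,uv):
    p=cv2.undistortPoints(np.array([[uv]],float),c["intrinsics"],c["dist"])[0,0]
    R=c["extrinsics"][:3,:3];t=c["extrinsics"][:3,3]
    d=R.T@np.array([p[0],p[1],1.]);return -R.T@t,d/np.linalg.norm(d)
def plane(c,uv,z):
    o,d=ray(c,uv);return o+d*(z-o[2])/d[2]
def tri(rs):
    A=sum(np.eye(3)-np.outer(d,d) for o,d in rs);b=sum((np.eye(3)-np.outer(d,d))@o for o,d in rs)
    x=np.linalg.solve(A,b);return x,[np.linalg.norm((np.eye(3)-np.outer(d,d))@(x-o)) for o,d in rs]
E
python3 - <<'E'
from h import *
T=dict(np.load("top0.npz"));S=dict(np.load("scene0.npz"))
def cc(c,box,name,thr=45):
    x0,y0,x1,y1=box;g=c["pixels"][y0:y1,x0:x1].max(2);m=(g<thr).astype(np.uint8)
    n,l,st,ce=cv2.connectedComponentsWithStats(m)
    for i in range(1,n):
        if st[i,4]>12:print(name,st[i]+[x0,y0,0,0,0],ce[i]+[x0,y0])
cc(S,(370,180,400,226),"S");cc(T,(445,190,515,245),"T",70);cc(T,(445,190,515,245),"T40",40)
b,r=tri([ray(T,(492.5,219.2)),ray(S,(384.5,193.6))]);print("ball",b,r)
bt,r=tri([ray(T,(463,210.2)),ray(S,(368.9,220.4))]);print("button",bt,r)
print("boot base", plane(T,(478.5,222.5),.058),"button plane",plane(T,(463,210.2),.067))
g=[plane(T,(320+x/4,170+y/4),.055) for x,y in((588,103),(517,191),(652,299))]
print("screws",g)
# depth top of ball
for uv in((492,219),(493,219)): print(T["range_z"][uv[1],uv[0]])
E
```

```text
S [374 180  26  28 342] [386.69298246 194.11111111]
S [390 180   9   9  67] [394.3880597  183.52238806]
S [373 209  19  16 179] [381.7150838  218.26815642]
T [459 206   8   8  47] [462.76595745 209.85106383]
T [466 210  35  26 665] [481.75639098 221.78947368]
T40 [478 214  17  19 117] [484.01709402 224.73504274]
ball [ 0.54040832 -0.26626467  0.14610297] [np.float64(0.00023436069903967077), np.float64(0.00023436069903966955)]
button [ 0.56639186 -0.23103856  0.06233066] [np.float64(0.0010977408501621432), np.float64(0.0010977408501621926)]
boot base [ 0.54102014 -0.26539226  0.058     ] button plane [ 0.56678678 -0.22905119  0.067     ]
screws [array([ 0.59987058, -0.24186188,  0.055     ]), array([ 0.55137751, -0.20193641,  0.055     ]), array([ 0.49270477, -0.27554484,  0.055     ])]
1.0022635
1.0025629
```

```bash
python3 - <<'E'
from h import *
from scipy.spatial.transform import Rotation as R
from workcell import readout
o=readout.get_obs();M=R.from_quat(o["ee_rot"]).as_matrix();print(M.round(3))
a=np.deg2rad(52.5);z=np.array([-np.sin(a),np.cos(a),0])
for s in(1,-1):
    zz=s*z;x=np.array([0,0,-1.]);G=np.c_[x,np.cross(zz,x),zz];print(s,R.from_matrix(M.T@G).as_rotvec(degrees=True))
P=[]
for n in("top","scene"):
    c=dict(np.load(n+"0.npz"));v,u=np.mgrid[0:480,0:640]
    p=cv2.undistortPoints(np.stack([u,v],-1).reshape(-1,1,2).astype(float),c["intrinsics"],c["dist"])[:,0]
    Z=c["range_z"].ravel();q=np.c_[p,np.ones(len(p))]*Z[:,None];q=q[Z>0]
    E=c["extrinsics"];P.append((q-E[:3,3])@E[:3,:3])
P=np.vstack(P);np.save("P.npy",P)
print("max z cm per 4cm cell; rows x 0.2.., cols y 0.05 -> -0.75")
ys=np.arange(.06,-.78,-.04);print("      ",*["%4d"%(y*100) for y in ys])
for x in np.arange(.2,.84,.04):
    r=[]
    for y in ys:
        m=(abs(P[:,0]-x)<.02)&(abs(P[:,1]-y)<.02)
        r.append("%4d"%(P[m,2].max()*100) if m.any() else "   .")
    print("%.2f  "%x,*r)
m=(np.hypot(P[:,0]-.6,P[:,1]+.31)<.06)&(P[:,2]>.03)
for zl in np.arange(.03,.2,.02):
    k=m&(P[:,2]>=zl)&(P[:,2]<zl+.02)
    if k.any():print(zl,P[k].mean(0),P[k].std(0),k.sum())
E
```

```text
[[-0.001  0.895  0.446]
 [ 0.001  0.446 -0.895]
 [-1.    -0.    -0.001]]
1 [ 1.54017528e+02 -1.88303650e-02  9.95274640e-02]
-1 [-2.59824405e+01 -7.27766877e-02 -1.37691802e-02]
max z cm per 4cm cell; rows x 0.2.., cols y 0.05 -> -0.75
          6    1   -2   -6  -10  -14  -18  -22  -26  -30  -34  -38  -42  -46  -50  -54  -58  -62  -65  -70  -74
0.20    -73    .    .    .    .    .    .    .    .   65   65   64   57   56   56   54    .    .    .    .    .
0.24    -73    .    .    .    .    .  -74  -74  -74   12   13   63   63   63   55   55   53    .    .    .    .
0.28      0    0    0    0    0    0    0    0    0   12   29   42   60   62   62   53   34   25    0    0    0
0.32      0    0    0    0    0    0    4    4    0    0   34   43   43   43   62   62   59   34    0    0    0
0.36      6    0    0    4    4    0    4    4    0    0   39   43   43   43   43   57   59    2    2    2    1
0.40      7    2    0    0    0    0    0    0    0    0   43   43   43   43   43   43   43   43   42    2    2
0.44      7    0    0    0    0    0    0    0    0    0    0   41   43   43   4
[... 831 characters left out ...]
4    0    3    3    2    2    1   49   49   49   49   49   49   48   49   49   49   48   48   48
0.80      4    3    0    0    0    2    2    1   49   49   49   50   51   51   51   51   51   51   51   51   51
0.03 [ 0.62169311 -0.3429421   0.04124238] [0.01201646 0.00932579 0.005449  ] 276
0.05 [ 0.59305276 -0.29926237  0.05672811] [0.02509346 0.040842   0.00481847] 223
0.07 [ 0.62142167 -0.34789881  0.07974429] [0.01196099 0.01504321 0.00579267] 30
0.09000000000000001 [ 0.62443652 -0.35308677  0.09291378] [0.00207734 0.00280572 0.00211299] 16
0.13 [ 0.55714073 -0.2735008   0.14638856] [0. 0. 0.] 1
0.15000000000000002 [ 0.55235114 -0.27437482  0.15406569] [0.00275699 0.00362521 0.00179588] 5
```

```bash
python3 - <<'E'
from workcell import camera
import cv2
c=camera("wrist");cv2.imwrite("pics/w0.png",c["pixels"][:,:,::-1]);print(c["T_tool_cam"].round(3))
E
```

```text
[[ 0.001 -0.266  0.964 -0.142]
 [ 0.    -0.964 -0.266  0.068]
 [ 1.     0.001 -0.001  0.001]
 [ 0.     0.     0.     1.   ]]
```

View pics/w0.png

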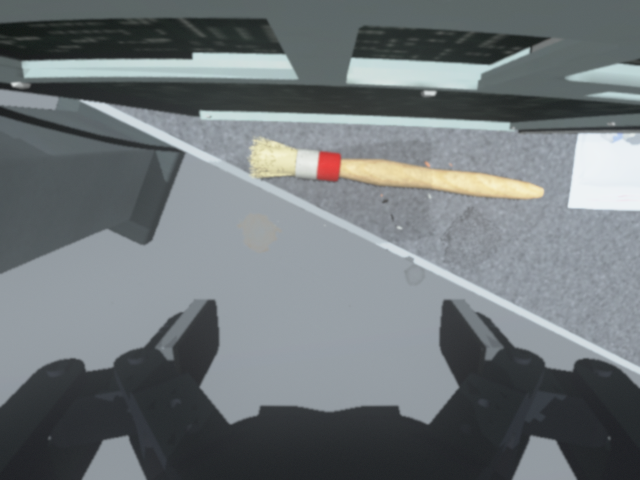

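```bash
python3 - <<'E'
from h import *
from workcell import camera,readout
from scipy.spatial.transform import Rotation as R
o=readout.get_obs();c=camera("wrist")
v,u=np.mgrid[0:480:2,0:640:2]
p=cv2.undistortPoints(np.stack([u,v],-1).reshape(-1,1,2).astype(float),c["intrinsics"],c["dist"])[:,0]
Z=c["range_z"][::2,::2].ravel();q=(np.c_[p,np.ones(len(p))]*Z[:,None])
M=R.from_quat(o["ee_rot"]).as_matrix();T=c["T_tool_cam"]
W=(q@T[:3,:3].T+T[:3,3])@M.T+o["position"]
m=(v.ravel()<190)&(Z>0)
for i in np.where(m&(v.ravel()%40==0)&(u.ravel()%100==0))[0]:print(u.ravel()[i],v.ravel()[i],Z[i].round(3),W[i].round(3))
P=np.load("P.npy");k=(P[:,2]>.40)&(P[:,2]<.45)&(P[:,0]>.3)&(P[:,0]<.56)&(P[:,1]<-.3)
h=cv2.convexHull(P[k][:,:2].astype(np.float32))[:,0];print(cv2.approxPolyDP(h[:,None],.015,True)[:,0],np.percentile(P[k][:,2],99))
print(cv2.minAreaRect(P[k][:,:2].astype(np.float32)))
E
```

```text
0 40 0.102 [ 0.324 -0.428  0.258]
100 40 0.108 [ 0.336 -0.454  0.252]
200 40 0.107 [ 0.349 -0.482  0.254]
300 40 0.071 [ 0.355 -0.516  0.293]
400 40 0.1 [ 0.373 -0.535  0.261]
500 40 0.096 [ 0.384 -0.558  0.266]
600 40 0.059 [ 0.376 -0.562  0.306]
0 80 0.123 [ 0.308 -0.415  0.239]
100 80 0.126 [ 0.323 -0.448  0.236]
200 80 0.127 [ 0.338 -0.48   0.235]
300 80 0.121 [ 0.353 -0.512  0.242]
400 80 0.125 [ 0.369 -0.542  0.237]
500 80 0.108 [ 0.379 -0.567  0.255]
600 80 0.096 [ 0.388 -0.588  0.268]
0 120 0.641 [ 0.11   0.032 -0.304]
100 120 0.969 [ 0.115  0.046 -0.647]
200 120 0.355 [ 0.301 -0.41  -0.   ]
300 120 0.341 [ 0.343 -0.498  0.014]
400 120 0.343 [ 0.385 -0.58   0.011]
500 120 0.313 [ 0.421 -0.652  0.043]
600 120 0.222 [ 0.428 -0.674  0.138]
0 160 0.505 [ 0.11  -0.115 -0.144]
100 160 0.758 [ 0.092 -0.118 -0.403]
200 160 1.103 [ 0.114 -0.211 -0.755]
300 160 0.339 [ 0.312 -0.514  0.026]
400 160 0.366 [ 0.353 -0.6   -0.002]
500 160 0.365 [ 0.399 -0.689 -0.001]
600 160 0.352 [ 0.444 -0.774  0.011]
[[ 0.55765176 -2.0769231 ]
 [ 0.5359106  -0.6454653 ]
 [ 0.3972791  -0.35016692]
 [ 0.30149674 -0.39438283]
 [ 0.30061013 -0.53377587]] 0.43744922081053517
((0.5198550224304199, -1.206557035446167), (0.21422113478183746, 1.7298451662063599), 9.361503601074219)
```

```bash
python3 -m inch '[[[0,0,0],[-10,-30,0],0],[[0,0,0],[-60,-30,0],0],[[0,0,0],[-115,-30,0],0],[[0,0,0],[-170,-30,0],0],[[0,0,0],[-220,-30,0],0],[[0,0,0],[-260,-30,0],0],[[0,0,0],[-265,-30,0],0],[[0,0,0],[-265,-30,0],0]]'
```

```text
clock: 1.2
position: [0.2523, -0.5728, 0.4951]
ee_rot: [0.372, 0.602, -0.372, 0.601]
ft_force: [0.2, 0.7, -0.1]
grip_width: 1.0
```

```bash
python3 -m inch '[[[-2,0,0],[0,45,-17],0],[[-5,0,0],[0,95,-35],0],[[-9,0,0],[0,145,-54],0],[[-13,0,0],[0,195,-72],0],[[-17,0,0],[0,245,-91],0],[[-21,0,0],[0,300,-111],0],[[-24,0,0],[0,350,-129],0],[[-26,0,0],[0,385,-142],0],[[-26,0,0],[0,395,-146],0],[[-26,0,0],[0,395,-146],0]]'
```

```text
clock: 2.45
position: [0.5405, -0.2657, 0.4942]
ee_rot: [0.227, 0.671, -0.227, 0.669]
ft_force: [-0.6, -0.2, -0.3]
grip_width: 0.995
```

```bash
cat > wr.py <<'E'
from h import *
from workcell import camera,readout
from scipy.spatial.transform import Rotation as R
import sys
o=readout.get_obs();c=camera("wrist")
X=np.eye(4);X[:3,:3]=R.from_quat(o["ee_rot"]).as_matrix();X[:3,3]=o["position"]
c["extrinsics"]=np.linalg.inv(X@c.pop("T_tool_cam"));n=sys.argv[1]
np.savez(n+".npz",**c);cv2.imwrite(f"pics/{n}.png",c["pixels"][:,:,::-1]);print(X.round(3))
E
python3 wr.py w1; python3 -m inch '[[[0,0,0],[50,0,0],0],[[0,0,0],[100,0,0],0],[[0,0,0],[150,0,0],0],[[0,0,0],[190,0,0],0],[[0,0,0],[200,0,0],0],[[0,0,0],[200,0,0],0]]'; python3 wr.py w2
```

```text
[[-0.003  0.608  0.794  0.541]
 [ 0.002  0.794 -0.608 -0.266]
 [-1.    -0.    -0.003  0.494]
 [ 0.     0.     0.     1.   ]]
clock: 3.25
position: [0.5392, -0.2674, 0.2954]
ee_rot: [0.228, 0.67, -0.228, 0.669]
ft_force: [-0.6, 0.3, 0.9]
grip_width: 0.999
[[-0.002  0.611  0.792  0.539]
 [ 0.001  0.792 -0.611 -0.267]
 [-1.    -0.001 -0.002  0.295]
 [ 0.     0.     0.     1.   ]]
```

View pics/w1.png

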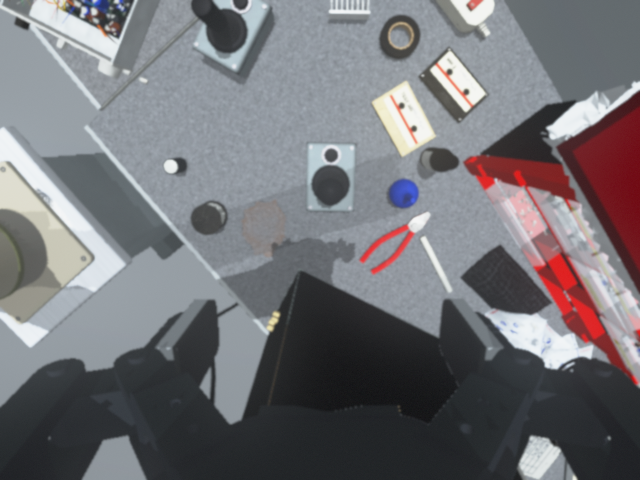

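View pics/w2.png

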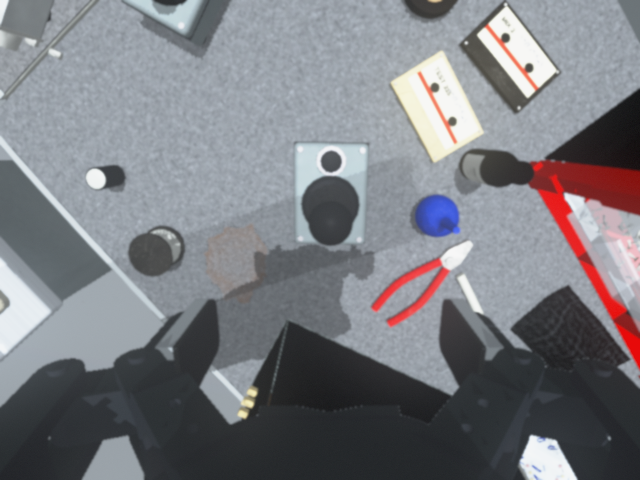

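Both wrist views show the box squarely aligned with the tool. In w2 the ball is at ~(332,220), the button at (330,160), and the jaw centreline at column ~330.

```bash
python3 - <<'E'
from h import *
w1,w2,T,S=[dict(np.load(n+".npz")) for n in("w1","w2","top0","scene0")]
im=w2["pixels"][120:260,270:390];cv2.imwrite("pics/w2c.png",cv2.resize(im,None,fx=4,fy=4)[:,:,::-1])
g=w2["pixels"].max(2)
print(w2["intrinsics"][:2,2])
print("ball",tri([ray(w2,(332,220)),ray(T,(492.5,219.2)),ray(S,(384.5,193.6))]))
print("button",tri([ray(w2,(330.7,160)),ray(w1,(331,155)),ray(T,(463,210.2))]))
print(plane(w2,(330.7,160),.067),plane(w2,(332,220),.145))
c=[plane(w2,p,.055) for p in((295,142),(368,142),(366,244),(297,244))]
print(c); d=(c[0]+c[1]-c[2]-c[3])/2;print(np.rad2deg(np.arctan2(d[1],d[0])),np.linalg.norm(d),np.linalg.norm(c[0]-c[1]))
cen=sum(c)/4;print("pivot from box",cen-.009*d/np.linalg.norm(d))
E
```

```text
[328.88109348 241.42262186]
ball (array([ 0.54207255, -0.26648749,  0.14511817]), [np.float64(0.0028107433038814357), np.float64(0.001380680476006169), np.float64(0.0016662254691583165)])
button (array([ 0.56895831, -0.23234475,  0.05385823]), [np.float64(0.0009649715284456864), np.float64(0.0002937564780726343), np.float64(0.0009105478384062235)])
[ 0.5700261  -0.23104196  0.067     ] [ 0.54470483 -0.26543379  0.145     ]
[array([ 0.5523495 , -0.19599858,  0.055     ]), array([ 0.6096846 , -0.24015436,  0.055     ]), array([ 0.54603766, -0.32376103,  0.055     ]), array([ 0.48799452, -0.27910632,  0.055     ])]
52.48324789239838 0.10509303602590285 0.0723674426801718
pivot from box [ 0.54353563 -0.26689365  0.055     ]
```

View pics/w2c.png

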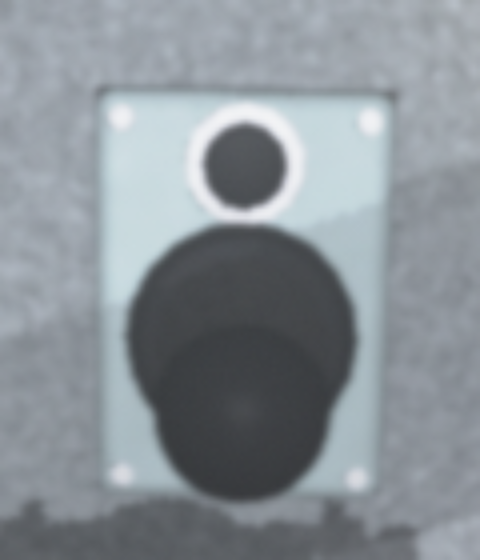

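```bash
python3 -m inch '[[[0,0,0],[40,2,1],0],[[0,0,0],[85,2,1],0],[[0,0,0],[125,2,1],0],[[0,0,0],[150,2,1],0],[[0,0,0],[168,2,1],0],[[0,0,0],[174,2,1],0],[[0,0,0],[174,2,1],0]]'; python3 wr.py w3; python3 - <<'E'
from workcell import camera
import cv2,numpy as np
a=camera("scene")["pixels"][150:270,300:460,::-1];b=camera("top")["pixels"][170:290,420:580,::-1]
cv2.imwrite("pics/st3.png",np.vstack([cv2.resize(x,(400,300),interpolation=2) for x in(a,b)]))
E
```

```text
clock: 4.18
position: [0.5422, -0.2664, 0.1232]
ee_rot: [0.228, 0.669, -0.228, 0.67]
ft_force: [0.5, -0.7, 0.6]
grip_width: 1.001
[[ 0.001  0.61   0.792  0.542]
 [-0.     0.792 -0.61  -0.266]
 [-1.     0.     0.001  0.123]
 [ 0.     0.     0.     1.   ]]
```

View pics/st3.png

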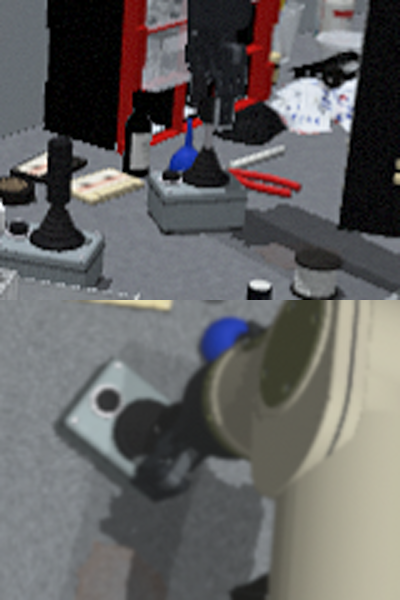

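View pics/w3.png

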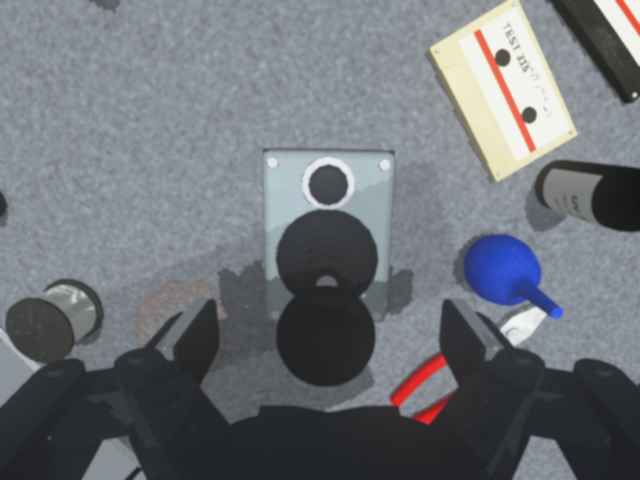

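Ball at (326,337) sits between the pads, off the jaw centre (330) by ~1.5 mm; boot and button are clear. I'll shift 1 mm and close.

```bash
python3 -m inch '[[[0,0,0],[2,0,-1],0.3],[[0,0,0],[2,0,-1],0.5],[[0,0,0],[2,0,-1],0.7],[[0,0,0],[2,0,-1],0.7],[[0,0,0],[2,0,-1],0.7],[[0,0,0],[2,0,-1],0.7]]' 25; python3 wr.py w4
```

```text
clock: 5.08
position: [0.5417, -0.2659, 0.1217]
ee_rot: [0.228, 0.669, -0.228, 0.67]
ft_force: [-0.8, -1.3, 2.7]
grip_width: 0.404
[[ 0.002  0.61   0.792  0.542]
 [-0.001  0.792 -0.61  -0.266]
 [-1.     0.     0.002  0.122]
 [ 0.     0.     0.     1.   ]]
```

View pics/w4.png

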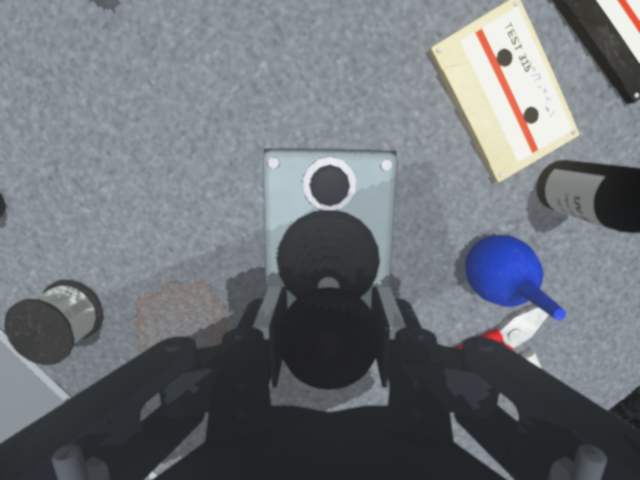

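The grip is on the ball: opening is 34 mm and the ball is centred at (330,338). Now I'll tilt it along the arc.

```bash
python3 -m inch '[[[0,0,0],[0,4,0],0.7],[[0,0,0],[1,9,0],0.7],[[0,0,0],[1,14,0],0.7],[[0,0,0],[2,19,0],0.7],[[0,0,0],[3,24,0],0.7],[[0,0,0],[5,29,0],0.7],[[0,0,0],[5,31,0],0.7],[[0,0,0],[5,31,0],0.7],[[0,0,0],[5,31,0],0.7]]'; python3 wr.py w5;  python3 - <<'E'
from workcell import camera
import cv2,numpy as np
a=camera("scene")["pixels"][150:270,300:460,::-1]
cv2.imwrite("pics/st5.png",cv2.resize(a,(640,480),interpolation=2))
E
```

```text
clock: 6.25
position: [0.5602, -0.2417, 0.1164]
ee_rot: [0.228, 0.669, -0.228, 0.67]
ft_force: [-3.0, -4.6, -1.8]
grip_width: 0.399
[[ 0.001  0.611  0.792  0.56 ]
 [-0.001  0.792 -0.611 -0.242]
 [-1.    -0.     0.001  0.116]
 [ 0.     0.     0.     1.   ]]
```

View pics/w5.png

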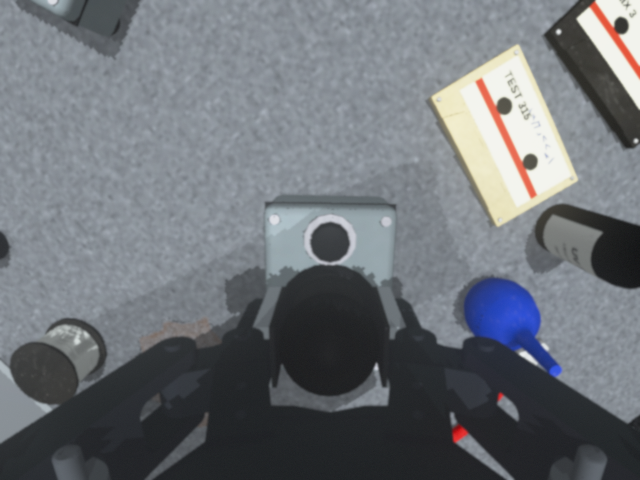

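View pics/st5.png

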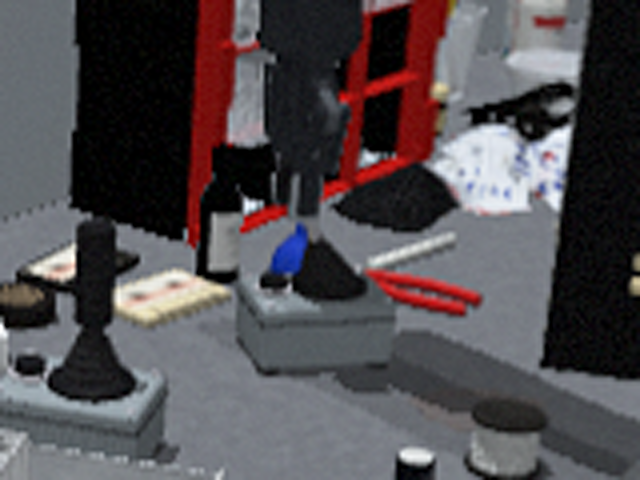

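The stick is tilted to 30 mm at 5.5 N with the ball still centred between the pads, ~(330,330), and the other stick is upright. Holding for two seconds.

```bash
python3 -m inch '[[[0,0,0],[0,0,0],0.7],[[0,0,0],[0,0,0],0.7],[[0,0,0],[0,0,0],0.7],[[0,0,0],[0,0,0],0.7],[[0,0,0],[0,0,0],0.7],[[0,0,0],[0,0,0],0.7],[[0,0,0],[0,0,0],0.7],[[0,0,0],[0,0,0],0.7],[[0,0,0],[0,0,0],0.7],[[0,0,0],[0,0,0],0.7]]'; python3 -m inch '[[[0,0,0],[0,0,0],0.7],[[0,0,0],[0,0,0],0.7],[[0,0,0],[0,0,0],0.7],[[0,0,0],[0,0,0],0.7],[[0,0,0],[0,0,0],0.7],[[0,0,0],[0,0,0],0.7],[[0,0,0],[0,0,0],0.7]]'; python3 wr.py w6
```

```text
clock: 7.6
position: [0.5601, -0.2417, 0.1164]
ee_rot: [0.228, 0.669, -0.228, 0.67]
ft_force: [-1.5, -4.3, -0.2]
grip_width: 0.405
clock: 8.48
position: [0.5601, -0.2417, 0.1164]
ee_rot: [0.228, 0.669, -0.228, 0.67]
ft_force: [-2.1, -4.0, -0.7]
grip_width: 0.402
[[ 0.001  0.611  0.792  0.56 ]
 [-0.001  0.792 -0.611 -0.242]
 [-1.    -0.     0.001  0.116]
 [ 0.     0.     0.     1.   ]]
```

View pics/w6.png

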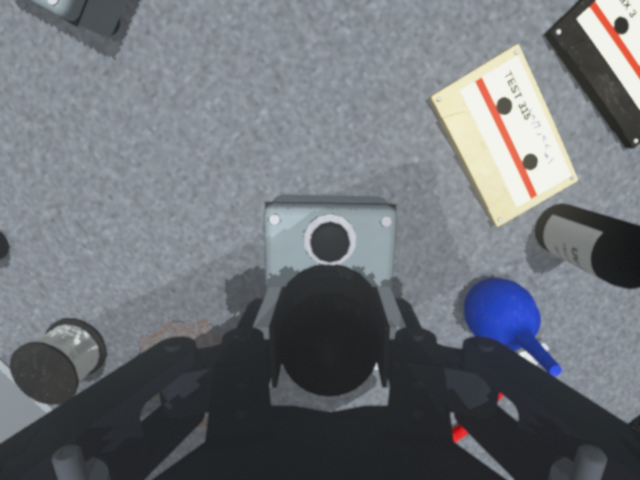

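Held over 2 s without slip: force still ~4.5 N and the ball at the same pixels. Letting go by opening.

```bash
python3 -m inch '[[[0,0,0],[0,0,0],0.55],[[0,0,0],[0,0,0],0.4],[[0,0,0],[0,0,0],0.2],[[0,0,0],[0,0,0],0],[[0,0,0],[0,0,0],0],[[0,0,0],[0,0,0],0],[[0,0,0],[0,0,0],0]]'; python3 wr.py w7
```

```text
clock: 9.4
position: [0.5601, -0.2417, 0.1164]
ee_rot: [0.228, 0.669, -0.228, 0.67]
ft_force: [0.2, 1.0, 0.3]
grip_width: 1.003
[[ 0.001  0.611  0.792  0.56 ]
 [-0.001  0.792 -0.611 -0.242]
 [-1.    -0.     0.001  0.116]
 [ 0.     0.     0.     1.   ]]
```

View pics/w7.png

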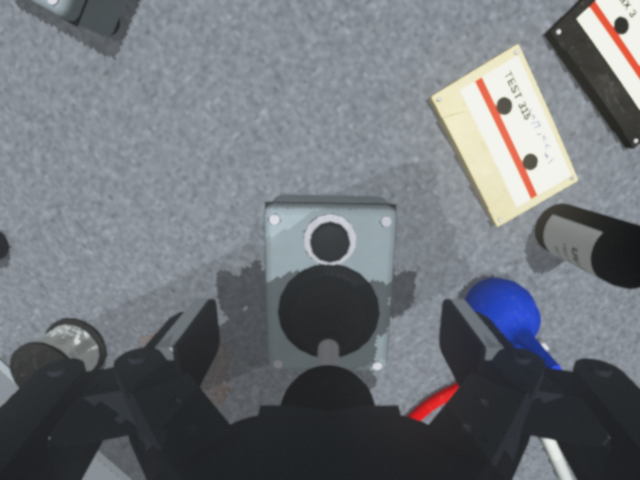

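The stick sprang back (stem at (327,350), wrist force ~0). Lifting straight up.

```bash
python3 -m inch '[[[0,0,0],[-20,0,0],0],[[0,0,0],[-50,0,0],0],[[0,0,0],[-90,0,0],0],[[0,0,0],[-130,0,0],0],[[0,0,0],[-170,0,0],0],[[0,0,0],[-185,0,0],0],[[0,0,0],[-185,0,0],0],[[0,0,0],[-185,0,0],0]]'; python3 wr.py w8; python3 - <<'E'
from workcell import camera
import cv2,numpy as np
c=camera("scene");np.savez("scene8.npz",**c)
cv2.imwrite("pics/st8.png",cv2.resize(c["pixels"][150:270,300:460,::-1],(640,480),interpolation=2))
E
```

```text
clock: 10.45
position: [0.5595, -0.2414, 0.2999]
ee_rot: [0.228, 0.67, -0.228, 0.669]
ft_force: [0.6, 1.0, 0.3]
grip_width: 1.0
[[-0.001  0.611  0.792  0.559]
 [ 0.     0.792 -0.611 -0.241]
 [-1.    -0.001 -0.001  0.3  ]
 [ 0.     0.     0.     1.   ]]
```

View pics/w8.png

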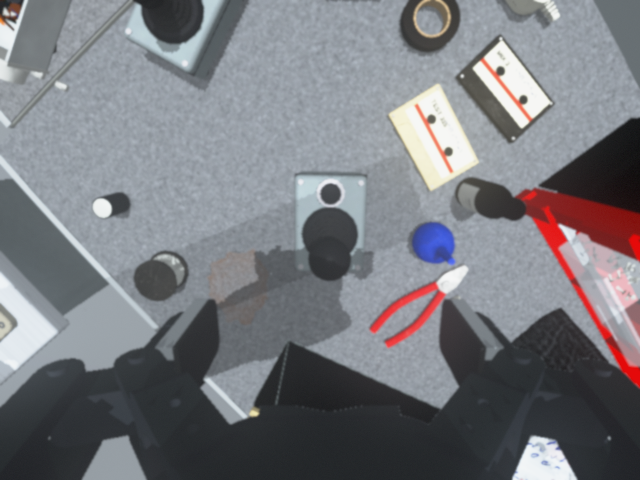

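View pics/st8.png

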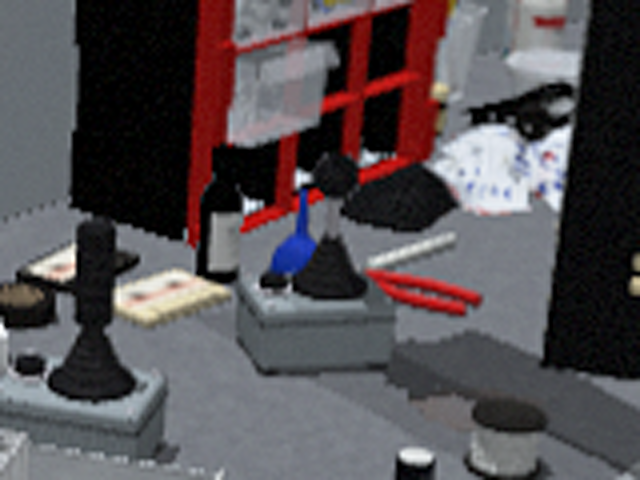

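The ball is at scene pixel (384,193.5), against (384.5,193.6) at the start. The straight handle is upright and the gripper is clear.

```bash
python3 - <<'E'
from h import *
w,S=[dict(np.load(n+".npz")) for n in("w8","scene8")]
x,r=tri([ray(w,(329.5,258.5)),ray(S,(384,193.5))]);print(x,r,"offset from pivot mm",(x[:2]-[.5425,-.2664])*1e3)
from workcell import manip;print(manip.hand_in())
E
```

```text
[ 0.54237402 -0.26541072  0.14593728] [np.float64(0.0008937579583577032), np.float64(0.0008937579583575627)] offset from pivot mm [-0.12598059  0.98928257]
the job is handed in; nothing more can be done
None
```

I tilted the ball-knob stick towards the push-button on its own box and held it for over 2 s. I then let go at full tilt, and it sprang back upright by itself. The job is handed in; it gives no verdict.

- **Tilt:** the gripper carried the ball about 30 mm along 52.5°, the direction from the stick to its button. The wrist force stayed at 4.5–5.5 N against the expected 4 N. The ball did not slip in the pads.
- **After release:** I lifted the open gripper straight up to TCP height 0.30 m, where it touches nothing. Two views put the ball at (0.542, -0.265, 0.146), about 1 mm from its pivot.
- **Other stick:** the straight handle still looked upright in the scene picture. I did not measure its angle.
- **Disagreements:** estimates of the ball's position differed by 2–3 mm between cameras, and the button's height came out at 54–62 mm instead of 67 mm. Neither affected the grasp. I could not see how far the stick swung past centre in the instant after release. It stood upright in the next picture.

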